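# Bench check of a robot vacuum: wheel-drop switch and front cliff sensor

### The job

The robot vacuum lies on its back on the bench for its sensor check. With the fingertips, push the drive wheel on the side-brush side all the way in and let it spring fully back out; then point down at the front middle cliff-sensor window, staying about a finger's breadth above it without touching the machine for about two seconds, and take the hand well away from it. Do not touch that window at any time, do not lift, shift or tip the machine, leave the other drive wheel alone, and leave the things around it where they are.

Things in the scene. Friction and masses are not known exactly. Their poses are not given: they have to be found in the camera images.
- vacuum: Round robot vacuum, loose, about 3 kg, 330 mm across, 85 mm high, lying on its back on a 3 mm mat: its flat grey underside faces up, 88 mm above the table. Origin: centre of its lower face, on the mat. x points to its front (castor end, dark bumper band round the edge), z up, y to the left looking along x.
- castor (a point): Top of the small white castor wheel in a dark round cup near the front, on the machine's centre line at x = 88 mm, 13 mm above the underside; 36 mm behind it towards the middle of the machine are two steel charging contacts.
- side_brush (a point): Top of the hub of the side brush: low black three-armed star (arms reach 46 mm from the hub), at (112, -76) mm in the machine's axes, 8 mm above the underside. It tells which side is the side-brush side.
- roller (a point): Top of the ribbed main roller, 150 mm long along the machine's y, across the middle between the two drive wheels at x = -12 mm. It and its guard wires rise at most 10 mm above the underside.
- cliff_front: Front middle cliff-sensor window: flat black pane 16 x 32 mm in a thin grey frame, between the castor and the front rim, at (140, 0) mm in the machine's axes, facing up. Origin: centre of its upper face, 86 mm above the machine's origin (89 mm above the table); x to the machine's front, y along its long side, z up. Fixed in the machine.
- cliff_side_a: One of two side cliff windows, the same pane, at (85, -109) mm in the machine's axes, by the side brush. Not the one meant.
- cliff_side_b: The other side cliff window, the same pane, at (85, 109) mm in the machine's axes. Not the one meant.
- wheel_brush_side (a joint): Drive wheel on the side-brush side, at (-12, -112) mm in the machine's axes, on a sprung swing arm. 0 = sprung fully out, as at the start (tyre's top 32 mm above the underside); 0.44 rad = fully in, at its stop (tyre's top 8 mm above it): 24 mm straight down within 1 mm. Pushed on top of its tyre it takes about 3 N to start and 7 to 8 N at the stop; it springs back by itself.
- wheel_brush_side_axle (a point): Centre of that drive wheel (moves with it). The tyre is 70 mm in diameter and 22 mm wide, its axle level along the machine's y; its top is 35 mm straight above this point. The wheel also turns on its axle with a light drag, so push straight over the axle.
- wheel_other_side (a joint): The other drive wheel, at (-12, 112) mm in the machine's axes, the same build and values. To be left alone.
- clamp_meter: Clamp meter lying flat, red jaw ring and black body, about 210 mm long, 100 mm wide over the jaw, 40 mm high, 0.3 kg. Bystander. Origin on its underside, x towards the jaw.
- screwdriver: Screwdriver with a black handle lying flat, 190 mm long. Bystander. Origin under its middle, x towards its tip.
- battery_pack: Battery pack lying flat, black and light grey block 130 x 56 x 34 mm, 0.36 kg. Bystander. Origin: centre of its underside.
- cleaner_can: Upright can of contact cleaner, 52 mm in diameter, 150 mm high, 0.22 kg. Bystander. Origin: centre of its underside.

How it is judged (in metres and radians):
On the way, in this order (a step that is already met when the one before it is completed fails the run):
1. the drive wheel on the side-brush side is pushed in to its stop by the fingers (within about 4 mm) (value of joint wheel_brush_side above 0.37 rad and contact force between the fingers and vacuum above 1 N), for 0.1 s.
2. it is let go and has sprung fully back out (value of joint wheel_brush_side below 0.04 rad and contact force between the fingers and vacuum below 0.2 N), for 0.1 s.
3. the fingertips point at the front middle cliff window from above (within 20 mm of its centre sideways, tips up to about 40 mm above it), touching nothing of the machine, for 1.8 s (horizontal distance between the grasp point and cliff_front below 0.02 m and z of the grasp point in the frame of cliff_front between 0.02 and 0.062 m and contact force between each of the fingers, the arm and vacuum below 0.2 N), for 1.8 s.
At the end, for the whole second after the job is handed in: The hand is more than 100 mm from the front cliff window, both drive wheels are sprung out (within 0.04 rad), the vacuum lies flat and at rest within 20 mm of where it was (its front window too), and the four bystanders are within 20 mm of where they were, the can upright (distance between the grasp point and cliff_front above 0.1 m and value of joint each of wheel_brush_side, wheel_other_side below 0.04 rad and distance of each of vacuum, clamp_meter, screwdriver, battery_pack, cleaner_can, cliff_front from where it was at the start of the episode below 0.02 m and angle between vacuum's own z axis and vertical below 0.05 rad and linear speed of vacuum below 0.01 m/s and angle between cleaner_can's own z axis and vertical below 0.2 rad); the robot touches nothing.
It fails at once if the front cliff window is touched (contact force between cliff_front and anything else above 0.3 N).
It fails at once if the vacuum is lifted by more than 8 mm or tipped by more than 6 degrees (height (world z) of vacuum above 0.011 m or angle between vacuum's own z axis and vertical above 0.1 rad).
It fails at once if the vacuum is shifted by more than 25 mm (distance of vacuum from where it was at the start of the episode above 0.025 m).
It fails at once if the other drive wheel is pushed in (value of joint wheel_other_side above 0.1 rad).
It fails at once if a bystander is moved by more than 25 mm (distance of any of clamp_meter, screwdriver, battery_pack, cleaner_can from where it was at the start of the episode above 0.025 m).
It also fails if it takes over 45 s, if anything falls off the work surface, if the arm or the gripper's body presses on something with over 40 N, if the wrist force passes 120 N, or if a joint passes its speed limit or range.

### The arm

A 6-joint arm with a two-finger parallel gripper is mounted at the origin on the work surface. World frame = base frame: x ahead of the robot, y to its left, z up, the work surface at z = 0. Lengths are in m, angles in degrees, forces in N, time in s.
With the tool pointing down it reaches from about 0.4 to 0.825 m from the base axis. Payload 7 kg.
Tool frame: the origin (TCP) lies at the very end of the fingers, on their centre line; the grasp point (between the pads) lies hold_point_z behind it (hold_point_z is the distance from the TCP to the grasp point, in m); z points along the fingers, y is the direction in which the jaws open and shut (so a half turn about z gives the same grasp; the last joint's range is limited). The gripper opens to 88 mm and grips with 3 to 60 N. Pads are 19 mm wide; open, the fingers measure 130 mm over their backs; the gripper's body (78 mm by 193 mm) begins 47 mm behind the grasp point.
Start: joints at [-58.207, 20.546, 0.682, 0, -70.136, -16.507], TCP at [0.178, -0.651, 0.19] pointing down, gripper open.
Joint ranges: [-176.03, 176.03], [-82.01, 121.73], [-58.28, 71.71], [-173.87, 95.51], [-174.79, -0.11], [-173.66, 173.66]. Speed limits (degrees/s): [136.94, 136.94, 172.46, 180, 180, 180].

### API

Orientations are given as [roll, pitch, yaw] about the fixed x, y, z axes, in that order (R = Rz(yaw) Ry(pitch) Rx(roll)).
In Python, from plant import get_obs, snapshot, close_job, hold_point_z gives the robot as it stands. The module is installed in compiled form; this text tells all that it offers.
- The arm moves only by the tool jog_arm, never from a script. Its argument "commands" is a list of rows, each a list of 4 numbers: the shift along the world's x, y, z in mm, then the turn about the world's z in degrees. In form: [[x, y, z, turn], ...]. A call has exactly 10 rows; each row shifts and turns the commanded pose from where the row before left it; what a row does not reach is not made up. A row lasts 1/12 s, in which the tool goes at most 41.7 mm and 7.16 degrees, less where a joint would pass 70% of its speed; a pose out of reach is approached as far as the arm can. A call is refused whole if a number of a shift passes 41.7 or a number of a turn 7.16, either way. A call with a gripper value outside its range is refused whole. "fingers" is the finger opening in mm, from 0 to 87.6, set as the call begins (left out, the last holds). The fingers move at their own pace and stop on an object; the grip force is fixed at half the most. Time passes only in rows, so rows that do not move let the fingers close, or fill a call up. It gives the time, the measured TCP pose, the force and the opening at its end, in the units of the state.
- get_obs(): the state, without advancing time (a new reading comes with each control period).
- snapshot(name): name is "scene" or "top" or "wrist"; returns a dict with "image" (384x512x3 uint8, red, green, blue), "fov_y" (degrees; the focal length in pixels is half the picture's height over the tangent of half this angle, whatever the lens; pixels are square), "cx", "cy" (the principal point, pixels), "rvec" (rotation vector, rad) and "tvec" (3), from world to camera coordinates, as OpenCV has them; the wrist camera has in their place "mount" (4x4, takes a point from camera to tool coordinates, whose origin is the TCP and whose axes are the flange's). Camera axes: x right, y down, z forward; pixel columns grow to the right and rows downward; lengths in m; the calibration is good to about 2 mm. A picture is of the moment at which its call begins: read the wrist's pose just before it. There is no depth.
- close_job(): hands the job in, once; it reports no verdict.
The state is a dict: "clock": time; "joint_pos": joint angles; "qvel": joint speeds; "tau": joint torques, N m; "tool_pos": TCP position; "orientation": TCP orientation; "force": force on the tool from outside, world axes, zero at the start; "moment": the same for the moment, N m; "opening": finger opening in m.
Only numpy, scipy, OpenCV 4.12 (cv2) and the standard library are available. Lean on these libraries where they do the work, as an engineer would, in place of code of your own. Each camera call takes 0.05 s, during which the arm holds its last target.

## Working session

There is one attempt and no reset: what is moved stays moved. The work goes in short steps, Python scripts to look and compute and a tool call to move; the robot and the scene stay as the last step left them, time stands still between calls to the robot, and variables do not carry over. Pictures are saved under pics/ and viewed, and the job is handed in when it is done.

Besides the shell and the picture viewer there is one more tool, called by a JSON object that holds its "op" and its "data". jog_arm: Moves the arm, as the interface text tells. Its arguments: {"type":"object","properties":{"commands":{"type":"array","items":{"type":"array","items":{"type":"number"}}},"fingers":{"type":"number"}},"required":["commands"]}

```bash
mkdir -p pics; cat > h.py <<'E'
import numpy as np,cv2
from plant import get_obs,snapshot,close_job,hold_point_z
def cam(s):
    f=s["image"].shape[0]/2/np.tan(np.radians(s["fov_y"])/2)
    K=np.array([[f,0,s["cx"]],[0,f,s["cy"]],[0,0,1]]);R=cv2.Rodrigues(np.array(s["rvec"],float))[0]
    return K,R,np.array(s["tvec"],float).ravel()
def ray(s,uv,z):
    K,R,t=cam(s);c=-R.T@t;d=R.T@np.linalg.inv(K)@np.array([uv[0],uv[1],1.])
    return c+d*(z-c[2])/d[2]
def proj(s,P):
    K,R,t=cam(s);p=K@(R@np.array(P,float)+t);return p[:2]/p[2]
E
python3 - <<'E'
from h import *
print(get_obs(),hold_point_z)
for n in("top","scene"):
    s=snapshot(n);cv2.imwrite(f"pics/{n}0.png",s["image"][:,:,::-1]);K,R,t=cam(s);print(n,K[0,0],-R.T@t)
    import pickle;pickle.dump(s,open(n+"0.pkl","wb"))
E
```

```text
{'clock': 0.0, 'joint_pos': array([-5.82074032e+01,  2.05906558e+01,  6.34275354e-01, -2.09074183e-02,
       -7.01351992e+01, -1.65088677e+01]), 'qvel': array([-0.0219882 , -0.05377284,  0.06380328, -0.0295938 , -0.12354915,
        0.02877819]), 'tau': array([-1.43106317e-03, -5.82722855e+01,  2.93056816e+01,  6.99755833e+00,
        6.80639219e-03, -8.02030740e-05]), 'tool_pos': array([ 0.17778447, -0.65060315,  0.18943286]), 'orientation': array([ 1.79906610e+02, -7.18210002e-03, -1.64723385e+02]), 'force': array([ 0.77068302, -0.1393091 ,  0.88541339]), 'moment': array([ 0.03781665, -0.03074508, -0.02218786]), 'opening': 0.08784935843267667} 0.0188
top 377.8125150143907 [0.41499181 0.01084356 1.07377708]
scene 374.4430327935242 [0.97467446 0.35658491 0.82469394]
```

View pics/top0.png

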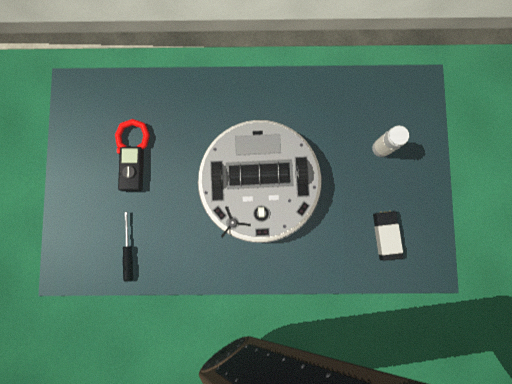

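View pics/scene0.png

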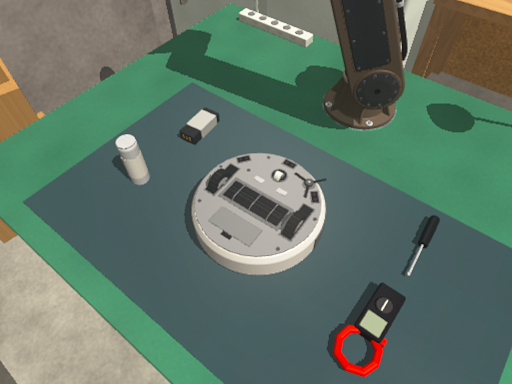

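The top view shows the castor at (261,213), the front window at (262,232), the brush hub at (232,223), and the wheels at (217,180) on the brush side and (303,177) on the other. I'll measure these more finely.

```bash
python3 - <<'E'
from h import *
import pickle
s=pickle.load(open("top0.pkl","rb"));c=pickle.load(open("scene0.pkl","rb"))
im=s["image"][105:255,185:335]
cv2.imwrite("pics/topz.png",cv2.resize(im,None,fx=4,fy=4,interpolation=cv2.INTER_CUBIC)[:,:,::-1])
im=c["image"][140:280,180:340]
cv2.imwrite("pics/scz.png",cv2.resize(im,None,fx=4,fy=4,interpolation=cv2.INTER_CUBIC)[:,:,::-1])
for n,uv,z in(("win",(262,232),.089),("castor",(261,213),.101),("hub",(232,223),.096),("wb",(217,180),.12),("wo",(303,177),.12)):print(n,ray(s,uv,z))
E
```

```text
win [0.41980648 0.01025907 0.089     ]
castor [0.46832673 0.01238792 0.101     ]
hub [0.44348607 0.08742113 0.096     ]
wb [0.55240982 0.12386056 0.12      ]
wo [ 0.55808336 -0.09556994  0.12      ]
```

View pics/topz.png

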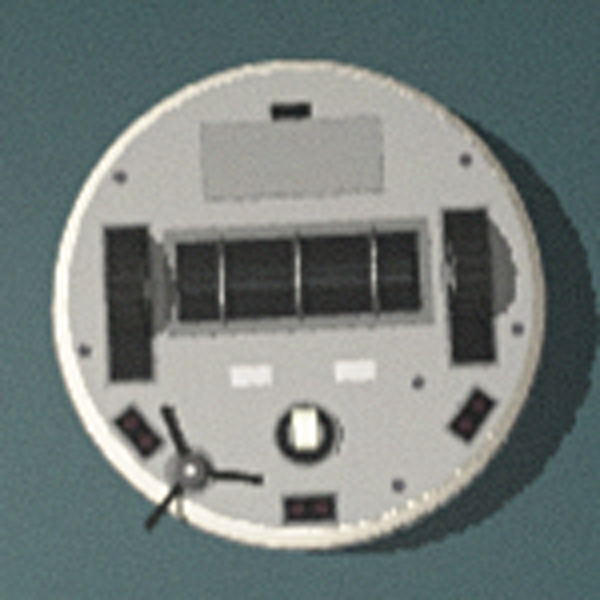

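View pics/scz.png

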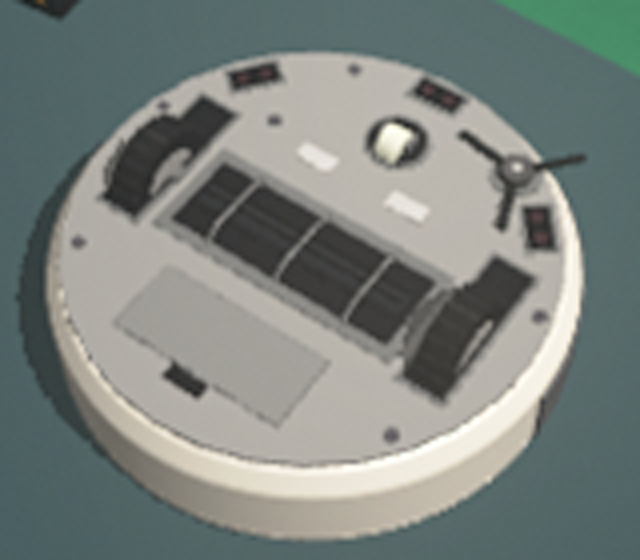

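```bash
cat > fit.py <<'E'
from h import *
import pickle
s=pickle.load(open("top0.pkl","rb"));c=pickle.load(open("scene0.pkl","rb"))
px=lambda u,v,o:((u+.5)/4-.5+o[0],(v+.5)/4-.5+o[1])
M=np.array([[140,0],[85,-109],[85,109],[112,-76],[88,0]])/1e3
Z=[.089,.089,.089,.096,.101]
T=[(310,509),(139,432),(473,416),(190,468),(304,428)]
S=[(439,95),(540,228),(255,75),(518,168),(396,140)]
def fit(A,B):
    a=A-A.mean(0);b=B-B.mean(0);th=np.arctan2((a[:,0]*b[:,1]-a[:,1]*b[:,0]).sum(),(a*b).sum())
    R=np.array([[np.cos(th),-np.sin(th)],[np.sin(th),np.cos(th)]]);t=B.mean(0)-R@A.mean(0);return R,t,th
def go():
  out=[]
  for nm,sn,P,o in(("top",s,T,(185,105)),("scene",c,S,(180,140))):
    W=np.array([ray(sn,px(*p,o),z)[:2] for p,z in zip(P,Z)])
    R,t,th=fit(M,W);out.append((R,t,th))
    print(nm,np.degrees(th),t,"res mm",((W-(M@R.T+t))*1e3).round(1).tolist())
    for n,q in(("win",(.14,0)),("wb",(-.012,-.112)),("wo",(-.012,.112)),("hub",(.112,-.076))):print("  ",n,(R@q+t).round(4))
  return out
if __name__=="__main__":go()
E
python3 fit.py
```

```text
top -177.94635386156904 [0.56034937 0.01534817] res mm [[-0.3, -0.4], [-0.6, -0.3], [0.1, -0.2], [1.3, -0.2], [-0.5, 1.1]]
   win [0.4204 0.0103]
   wb [0.5683 0.1277]
   wo [ 0.5764 -0.0961]
   hub [0.4457 0.0873]
scene -177.52831104368448 [0.55925254 0.0178782 ] res mm [[-1.0, -0.7], [-0.3, -0.8], [-1.2, -1.0], [-0.8, -0.6], [3.3, 3.0]]
   win [0.4194 0.0118]
   wb [0.5664 0.1303]
   wo [ 0.5761 -0.0935]
   hub [0.4441 0.089 ]
```

{"op": "jog_arm", "data": {"commands": [[6,12,10,0],[12,24,10,0],[12,24,10,0],[12,24,10,0],[12,24,10,0],[12,24,10,0],[12,24,10,0],[12,24,10,0],[12,24,0,0],[12,24,0,0]], "fingers": 0}}

```text
clock: 0.93
tool_pos: [0.2925, -0.4217, 0.2714]
orientation: [-179.9, 0.1, -164.7]
force: [1.8, 0.3, 0.1]
opening: 0.0265
```

{"op": "jog_arm", "data": {"commands": [[13,27,0,0],[13,27,0,0],[13,27,0,0],[13,27,0,0],[13,27,0,0],[13,27,0,0],[13,27,0,0],[13,27,0,0],[13,27,0,0],[13,27,0,0]]}}

```text
clock: 1.77
tool_pos: [0.4219, -0.1514, 0.2708]
orientation: [-180.0, 0.0, -164.7]
force: [1.0, -0.8, 0.2]
opening: 0.0007
```

{"op": "jog_arm", "data": {"commands": [[17,33,0,0],[17,33,0,0],[17,33,0,0],[17,33,0,0],[17,33,-10,0],[17,33,-10,0],[17,33,-10,0],[12,24,-10,0],[6,12,-10,0],[2,3,-10,0]]}}

```text
clock: 2.6
tool_pos: [0.5612, 0.1189, 0.2093]
orientation: [-180.0, -0.0, -164.6]
force: [0.0, -0.1, -0.6]
opening: 0.0004
```

```bash
cat > w.py <<'E'
from h import *
import sys
from scipy.spatial.transform import Rotation as Ro
o=get_obs();s=snapshot("wrist");tag=sys.argv[1]
cv2.imwrite(f"pics/w{tag}.png",s["image"][:,:,::-1])
T=np.eye(4);T[:3,:3]=Ro.from_euler("xyz",o["orientation"],degrees=True).as_matrix();T[:3,3]=o["tool_pos"]
C=np.linalg.inv(T@np.array(s["mount"]))
s["rvec"]=cv2.Rodrigues(C[:3,:3])[0];s["tvec"]=C[:3,3]
import pickle;pickle.dump(s,open(f"w{tag}.pkl","wb"))
print(o["clock"],o["tool_pos"],o["force"],o["opening"])
for n,P in(("win",(.42,.011,.089)),("wheeltop",(.5675,.129,.12)),("tcp",o["tool_pos"])):print(n,proj(s,P))
E
python3 w.py a
python3 - <<'E'
from h import *
for n in("scene","top"):
    s=snapshot(n);cv2.imwrite(f"pics/{n}1.png",s["image"][:,:,::-1])
E
```

```text
2.6 [0.56118566 0.11893836 0.20926838] [ 0.01118182 -0.08898249 -0.64640349] 0.00038815522173983857
win [190.68863324  13.57887938]
wheeltop [267.69897992 195.03012728]
tcp [259.99161081 219.85737433]
```

View pics/wa.png

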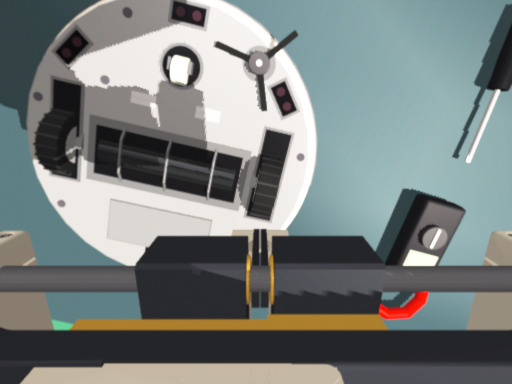

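View pics/scene1.png

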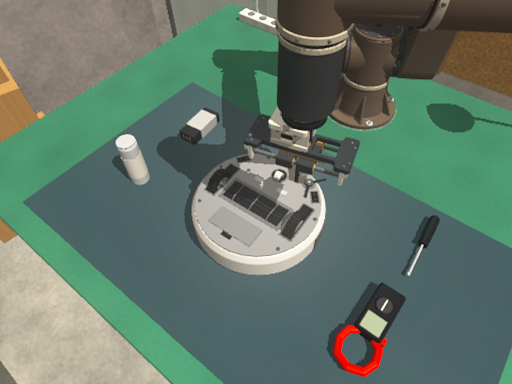

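```bash
python3 - <<'E'
from h import *
import pickle
s=pickle.load(open("wa.pkl","rb"))
from fit import fit
im=s["image"][110:235,215:325]
cv2.imwrite("pics/waz.png",cv2.resize(im,None,fx=4.8,fy=4.8,interpolation=cv2.INTER_CUBIC)[:,:,::-1])
K,R,t=cam(s);print("cam",-R.T@t)
M=np.array([[140,0],[85,-109],[85,109],[112,-76]])/1e3;Z=[.089,.089,.089,.096]
P=[(189,13),(284.5,98),(72.5,46.5),(259,63)]
W=np.array([ray(s,p,z)[:2] for p,z in zip(P,Z)]);Rm,tm,th=fit(M,W)
print(np.degrees(th),tm,((W-M@Rm.T-tm)*1e3).round(1).tolist(),"win",Rm@[.14,0]+tm,"wb",Rm@[-.012,-.112]+tm)
wb=Rm@[-.012,-.112]+tm
for z in(.085,.12):
  for dx in(-.035,0,.035):print(z,dx,proj(s,[*(Rm@[-.012+dx,-.112]+tm),z]))
E
```

```text
cam [0.48431397 0.09776796 0.40442828]
-177.6785148808535 [0.55987696 0.01514731] [[-0.0, -0.1], [-0.5, -0.2], [-0.2, 0.6], [0.7, -0.3]] win [0.41999186 0.0094764 ] wb [0.56733039 0.12754146]
0.085 -0.035 [258.92852291 213.23573251]
0.085 0 [265.73227855 185.56371039]
0.085 0.035 [272.96110876 156.16283824]
0.12 -0.035 [258.82541289 224.91248121]
0.12 0 [266.39024653 194.52435452]
0.12 0.035 [274.48266595 162.01690245]
```

View pics/waz.png

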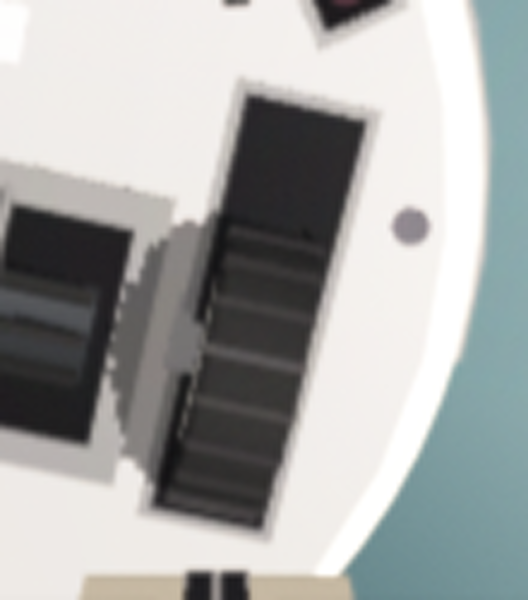

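The three views agree: wheel at (0.5675, 0.128) and window at (0.420, 0.010). I'll lower the fingers over the wheel.

{"op": "jog_arm", "data": {"commands": [[2,3,-10,0],[2,3,-10,0],[2,3,-10,0],[0,0,-10,0],[0,0,-10,0],[0,0,-10,0],[0,0,-8,0],[0,0,-6,0],[0,0,-6,0],[0,0,-3,0]]}}

```text
clock: 3.58
tool_pos: [0.5667, 0.1258, 0.1265]
orientation: [-180.0, -0.0, -164.7]
force: [-0.2, -0.2, -0.6]
opening: 0.0003
```

```bash
python3 w.py b;python3 - <<'E'
from h import *
s=snapshot("scene")
cv2.imwrite("pics/sc2.png",cv2.resize(s["image"][120:290,170:370],None,fx=4,fy=4 if 0 else 3.5,interpolation=cv2.INTER_CUBIC)[:,:,::-1])
E
```

```text
3.5833 [0.56667813 0.12576966 0.12645866] [-0.15543316 -0.2449095  -0.55582894] 0.0002569961385029097
win [153.87248332 -35.43822773]
wheeltop [263.83249796 218.62848037]
tcp [259.99146553 219.85685971]
```

View pics/sc2.png

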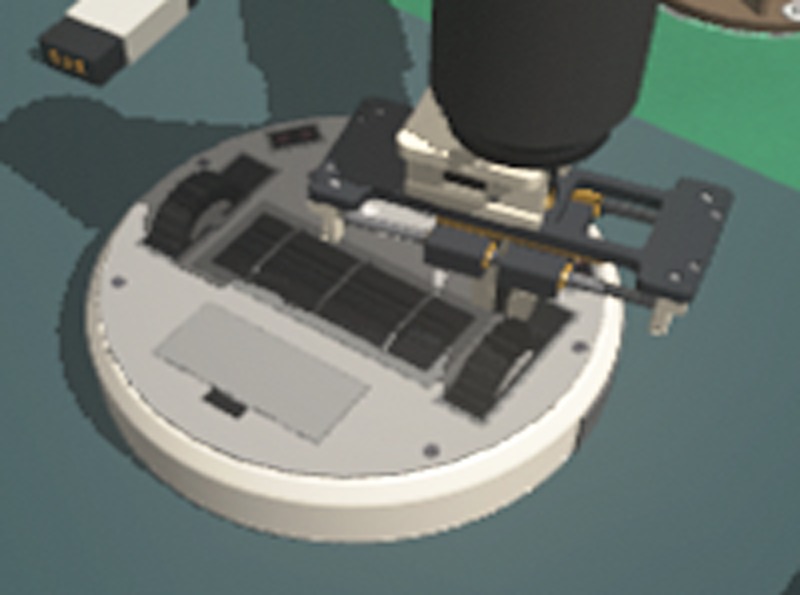

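View pics/wb.png

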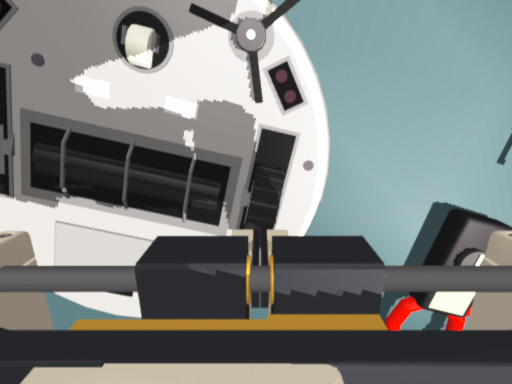

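```bash
python3 - <<'E'
from h import *
s=snapshot("scene")
for P in([.5675,.128,.12],[.5667,.1258,.1265],[.6025,.128,.085],[.5325,.128,.085],[.5675,.128,.085]):
    p=proj(s,P);print((p-[170,120])*[4,3.5])
E
```

```text
[497.36564373 341.53833203]
[495.67163404 333.34516409]
[458.32800651 406.94682179]
[527.49057606 335.56996755]
[493.56509624 370.5815937 ]
```

```bash
python3 - <<'E'
from h import *
s=snapshot("scene")
im=cv2.resize(s["image"][185:245,270:330],None,fx=10,fy=10,interpolation=cv2.INTER_CUBIC)[:,:,::-1].copy()
for P,c in(([.5675,.128,.12],(0,0,255)),([.5667,.1258,.1265],(0,255,0)),([.5667,.1258,.1453],(255,255,0))):
    p=(proj(s,P)-[270,185]+.5)*10;cv2.circle(im,tuple(int(v) for v in p),4,c,-1)
im=cv2.convertScaleAbs(im,alpha=2)
cv2.imwrite("pics/sc3.png",im)
E
```

```text
(no output)
```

View pics/sc3.png

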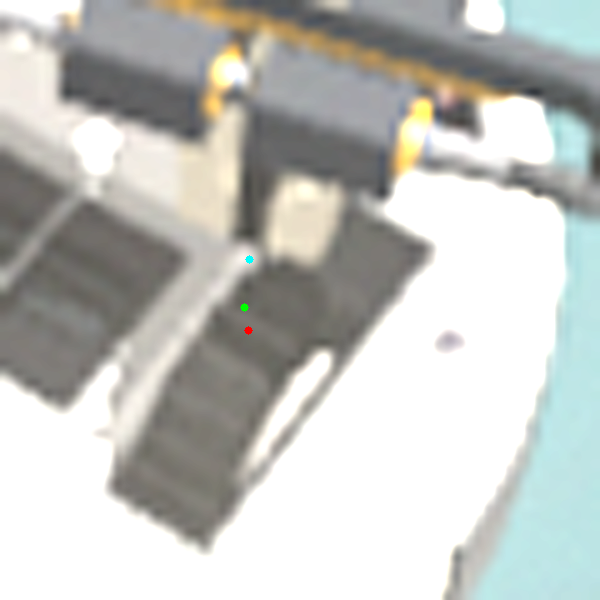

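The fingertips have dark ends that sit right over the tyre's top, so I'll push.

{"op": "jog_arm", "data": {"commands": [[1,2,0,0],[0,0,-3,0],[0,0,-3,0],[0,0,-2,0],[0,0,-2,0],[0,0,-2,0],[0,0,-2,0],[0,0,0,0],[0,0,0,0],[0,0,0,0]]}}

```text
clock: 4.62
tool_pos: [0.568, 0.1279, 0.1134]
orientation: [-180.0, 0.0, -164.7]
force: [0.4, -0.9, -0.1]
opening: 0.0001
```

```bash
python3 - <<'E'
from h import *
for i in range(3):
    s=snapshot("scene");print(get_obs()["force"])
im=cv2.resize(s["image"][185:245,270:330],None,fx=10,fy=10,interpolation=cv2.INTER_CUBIC)[:,:,::-1].copy()
im=cv2.convertScaleAbs(im,alpha=3)
for P,c in(([.5675,.128,.12],(0,0,255)),([.568,.1279,.1134],(0,255,0))):
    p=(proj(s,P)-[270,185]+.5)*10;cv2.circle(im,tuple(int(v) for v in p),4,c,-1)
cv2.imwrite("pics/sc4.png",im)
E
python3 w.py c
```

```text
[ 0.93649612 -0.40537235 -0.53505556]
[ 0.29927147 -0.36080109 -0.14519481]
[ 1.12489046  0.94864686 -0.15861907]
4.7667 [0.56803952 0.12791986 0.11349246] [ 1.12489046  0.94864686 -0.15861907] 0.0006911336048390653
win [143.53881361 -48.76191884]
wheeltop [261.66483886 223.03655674]
tcp [259.99155678 219.85581057]
```

View pics/sc4.png

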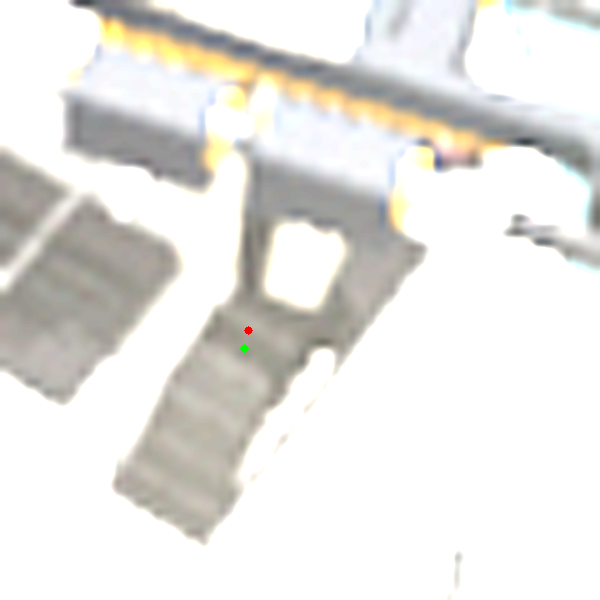

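View pics/wc.png

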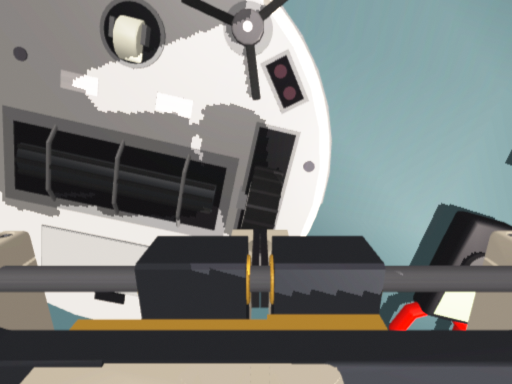

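```bash
python3 - <<'E'
from h import *
s=snapshot("wrist");M=np.array(s["mount"]);print(M.round(4),s["fov_y"],s["cx"],s["cy"])
f=192/np.tan(np.radians(s["fov_y"])/2);C=np.linalg.inv(M)
for a in(-.0095,0,.0095):
  for z in(0,-.01,-.0188,-.03,-.047,-.066):
    for y in (0,.021):
      p=C@[a,y,z,1];print(a,y,z,(p[:2]/p[2]*f+[s["cx"],s["cy"]]).round(1),end=" ")
  print()
im=s["image"][190:330,190:330]
cv2.imwrite("pics/wz.png",cv2.convertScaleAbs(cv2.resize(im,None,fx=4.2,fy=4.2,interpolation=cv2.INTER_CUBIC)[:,:,::-1],alpha=2.5))
E
```

```text
[[-1.400e-03 -9.556e-01 -2.947e-01  7.990e-02]
 [ 1.000e+00 -1.100e-03 -1.200e-03 -0.000e+00]
 [ 8.000e-04 -2.947e-01  9.556e-01 -1.951e-01]
 [ 0.000e+00  0.000e+00  0.000e+00  1.000e+00]] 67.55714100725399 259.60741158720924 194.0987925081869
-0.0095 0 0 [260.  231.8] -0.0095 0.021 0 [288.3 231.7] -0.0095 0 -0.01 [260.  237.7] -0.0095 0.021 -0.01 [289.7 237.7] -0.0095 0 -0.0188 [260.  243.4] -0.0095 0.021 -0.0188 [291.  243.4] -0.0095 0 -0.03 [260.  251.4] -0.0095 0.021 -0.03 [292.8 251.4] -0.0095 0 -0.047 [260.  265.5] -0.0095 0.021 -0.047 [296.  265.5] -0.0095 0 -0.066 [260.1 284.9] -0.0095 0.021 -0.066 [300.3 284.9] 
0 0 0 [260.  219.9] 0 0.021 0 [288.7 219.8] 0 0 -0.01 [260.  225.3] 0 0.021 -0.01 [290.1 225.3] 0 0 -0.0188 [260.  230.5] 0 0.021 -0.0188 [291.4 230.5] 0 0 -0.03 [260.  237.9] 0 0.021 -0.03 [293.3 237.9] 0 0 -0.047 [260. 251.] 0 0.021 -0.047 [296.6 250.9] 0 0 -0.066 [260.1 268.9] 0 0.021 -0.066 [301.1 268.9] 
0.0095 0 0 [260.  207.6] 0.0095 0.021 0 [289.1 207.6] 0.0095 0 -0.01 [260.  212.6] 0.0095 0.021 -0.01 [290.5 212.5] 0.0095 0 -0.0188 [260.  217.3] 0.0095 0.021 -0.0188 [291.9 217.3] 0.0095 0 -0.03 [260. 224.] 0.0095 0.021 -0.03 [293.8 224. ] 0.0095 0 -0.047 [260.  235.9] 0.0095 0.021 -0.047 [297.2 235.8] 0.0095 0 -0.066 [260.  252.3] 0.0095 0.021 -0.066 [301.9 252.3]
```

View pics/wz.png

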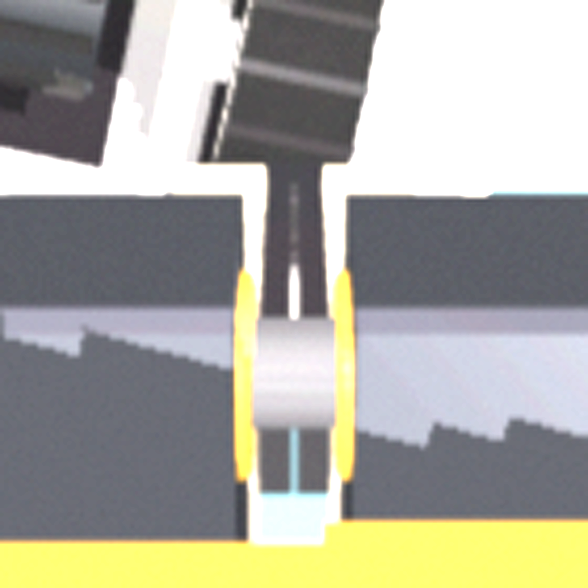

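```bash
python3 - <<'E'
from h import *
from scipy.spatial.transform import Rotation as Ro
o=get_obs();s=snapshot("scene");w=snapshot("wrist");C=np.linalg.inv(np.array(w["mount"]));f=192/np.tan(np.radians(w["fov_y"])/2)
R=Ro.from_euler("xyz",o["orientation"],degrees=True).as_matrix()
for z in(0,-.01,-.015,-.02,-.025):
  for a in(-.0095,0,.0095):
    q=[a,.009,z];p=C@[*q,1]
    print(z,a,"sceneCrop",((proj(s,o["tool_pos"]+R@q)-[270,185]+.5)*10).round(),"wrist",(p[:2]/p[2]*f+[w["cx"],w["cy"]]).round(1))
im=s["image"][165:245,255:335]
cv2.imwrite("pics/sc5.png",cv2.resize(im,None,fx=7.5,fy=7.5,interpolation=cv2.INTER_NEAREST)[:,:,::-1])
E
```

```text
0 -0.0095 sceneCrop [269. 394.] wrist [272.1 231.8]
0 0 sceneCrop [283. 361.] wrist [272.3 219.8]
0 0.0095 sceneCrop [297. 328.] wrist [272.4 207.6]
-0.01 -0.0095 sceneCrop [272. 370.] wrist [272.7 237.7]
-0.01 0 sceneCrop [286. 336.] wrist [272.9 225.3]
-0.01 0.0095 sceneCrop [300. 303.] wrist [273.1 212.5]
-0.015 -0.0095 sceneCrop [273. 357.] wrist [273.  240.9]
-0.015 0 sceneCrop [288. 324.] wrist [273.2 228.2]
-0.015 0.0095 sceneCrop [302. 291.] wrist [273.4 215.2]
-0.02 -0.0095 sceneCrop [275. 345.] wrist [273.4 244.2]
-0.02 0 sceneCrop [289. 311.] wrist [273.5 231.3]
-0.02 0.0095 sceneCrop [303. 278.] wrist [273.7 218. ]
-0.025 -0.0095 sceneCrop [277. 332.] wrist [273.7 247.7]
-0.025 0 sceneCrop [291. 299.] wrist [273.9 234.5]
-0.025 0.0095 sceneCrop [305. 266.] wrist [274.1 220.9]
```

View pics/sc5.png

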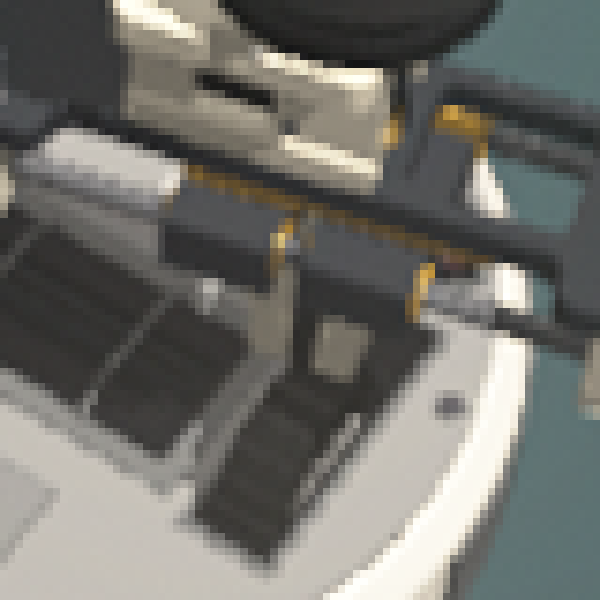

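```bash
python3 - <<'E'
from h import *
import pickle
s=pickle.load(open("scene0.pkl","rb"))
im=cv2.imread("pics/scene1.png")[110:200,240:370]
im=cv2.resize(im,None,fx=6,fy=6,interpolation=cv2.INTER_CUBIC)
from scipy.spatial.transform import Rotation as Ro
R=Ro.from_euler("xyz",[180,0,-164.6],degrees=True).as_matrix();t=np.array([.5612,.1189,.2093])
for q,c in(([0,0,0],(0,255,0)),([-.0095,.021,0],(255,0,255)),([.0095,.021,0],(255,0,255)),([-.0095,-.021,0],(255,0,255)),([0,0,-.0188],(255,255,0)),([-.0095,.021,-.066],(0,0,255))):
    p=(proj(s,t+R@q)-[240,110]+.5)*6;cv2.circle(im,tuple(int(v) for v in p),3,c,-1)
cv2.imwrite("pics/sc6.png",cv2.convertScaleAbs(im,alpha=1.5))
E
```

```text
(no output)
```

View pics/sc6.png

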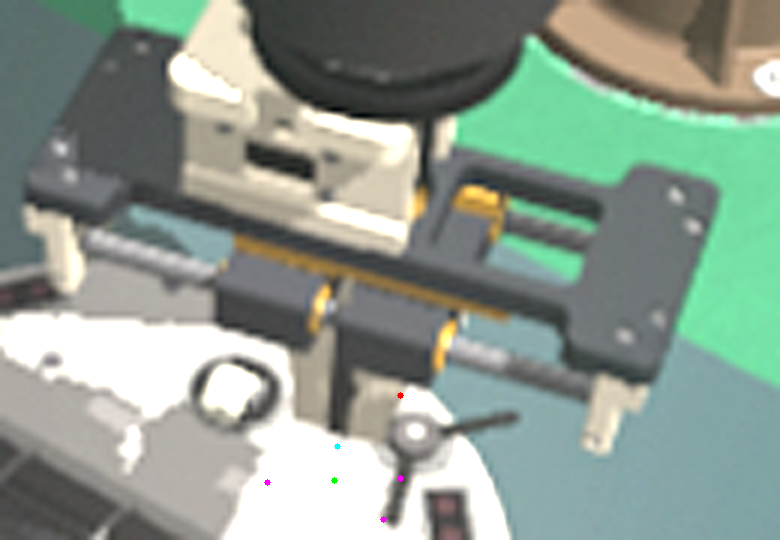

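```bash
python3 - <<'E'
from h import *
import pickle
from scipy.spatial.transform import Rotation as Ro
from scipy.optimize import fsolve
s=pickle.load(open("scene0.pkl","rb"))
R=Ro.from_euler("xyz",[180,0,-164.6],degrees=True).as_matrix();t=np.array([.5612,.1189,.2093])
for n,uv in(("tabR",(600,452)),("tabL",(72,293)),("fingR outer bot",(395,441)),("fingR inner bot",(355,436)),("fingL outer bot",(288,422)),("blockR bot",(430,385)),("plateR bot corner",(645,380))):
  p=np.array(uv)/6+[240,110]
  for a in(-.01,0,.01):
    r=fsolve(lambda q:proj(s,t+R@[a,q[0],q[1]])-p,[0.05,-.03]);print(n,a,"y,z mm",(r*1e3).round(1))
E
```

```text
tabR -0.01 y,z mm [ 86.8 -67.5]
tabR 0 y,z mm [ 86.1 -55.4]
tabR 0.01 y,z mm [ 85.4 -43.3]
tabL -0.01 y,z mm [-91.  -67.1]
tabL 0 y,z mm [-95.6 -55. ]
tabL 0.01 y,z mm [-100.3  -42.8]
fingR outer bot -0.01 y,z mm [ 22.6 -42.6]
fingR outer bot 0 y,z mm [ 20.4 -30. ]
fingR outer bot 0.01 y,z mm [ 18.3 -17.3]
fingR inner bot -0.01 y,z mm [  9.1 -38.9]
fingR inner bot 0 y,z mm [  6.7 -26.2]
fingR inner bot 0.01 y,z mm [  4.3 -13.4]
fingL outer bot -0.01 y,z mm [-14.  -35.5]
fingL outer bot 0 y,z mm [-17.  -22.7]
fingL outer bot 0.01 y,z mm [-19.9  -9.8]
blockR bot -0.01 y,z mm [ 31.1 -74.8]
blockR bot 0 y,z mm [ 29.1 -62.8]
blockR bot 0.01 y,z mm [ 27.2 -50.9]
plateR bot corner -0.01 y,z mm [  94.2 -105.4]
plateR bot corner 0 y,z mm [ 93.7 -94.1]
plateR bot corner 0.01 y,z mm [ 93.1 -82.8]
```

The visible finger ends look about 38 mm behind the reported TCP, and there's no contact yet. I'll keep lowering in small steps and watch the force.

{"op": "jog_arm", "data": {"commands": [[0,0,-2,0],[0,0,-2,0],[0,0,-2,0],[0,0,-2,0],[0,0,-2,0],[0,0,-2,0],[0,0,0,0],[0,0,0,0],[0,0,0,0],[0,0,0,0]]}}

```text
clock: 5.8
tool_pos: [0.568, 0.1279, 0.1015]
orientation: [180.0, 0.0, -164.7]
force: [0.2, 0.3, 0.0]
opening: 0.0004
```

```bash
cat > v.py <<'E'
from h import *
import sys
F=[]
for i in range(3):
    s=snapshot("scene");o=get_obs();F.append(o["force"])
print(o["clock"],o["tool_pos"],o["orientation"],"F",np.mean(F,0),"M",o["moment"],"tau",o["tau"])
im=s["image"][165:245,255:335]
cv2.imwrite(f"pics/v{sys.argv[1]}.png",cv2.convertScaleAbs(cv2.resize(im,None,fx=7.5,fy=7.5,interpolation=cv2.INTER_CUBIC)[:,:,::-1],alpha=1.7))
E
python3 v.py 1
```

```text
5.95 [0.56799332 0.12793195 0.1014848 ] [ 1.79995705e+02  1.22609391e-02 -1.64714197e+02] F [-0.33063381 -0.0091737  -0.52201775] M [ 0.00797652 -0.0172501   0.03012242] tau [ 4.89031663e-05 -4.84507334e+01  2.56677407e+01  6.09166458e+00
 -8.62966664e-02 -6.65498504e-06]
```

View pics/v1.png

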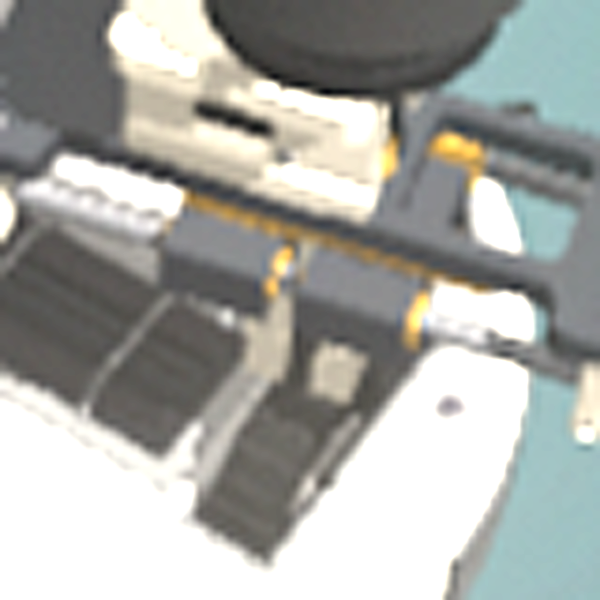

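No contact at TCP z 0.1015, which fits tips that really are about 38 mm higher. I'll go on down.

{"op": "jog_arm", "data": {"commands": [[0,0,-2,0],[0,0,-2,0],[0,0,-2,0],[0,0,-2,0],[0,0,-2,0],[0,0,0,0],[0,0,0,0],[0,0,0,0],[0,0,0,0],[0,0,0,0]]}}

```text
clock: 6.78
tool_pos: [0.568, 0.1279, 0.0915]
orientation: [180.0, 0.0, -164.7]
force: [-0.7, -0.9, 0.1]
opening: 0.0005
```

```bash
python3 v.py 2; python3 w.py d
```

```text
6.9333 [0.56797597 0.12792846 0.09146525] [ 1.79998282e+02  9.15107408e-03 -1.64712153e+02] F [ 0.02883178 -0.40241716 -0.460544  ] M [ 0.03441165 -0.06290475  0.00123307] tau [ 1.06230058e-03 -4.88732421e+01  2.52808160e+01  5.99944264e+00
 -8.64605117e-02  1.65200112e-05]
6.9333 [0.56797597 0.12792846 0.09146525] [ 0.36070062 -0.39733834 -0.20204958] 0.0003884388111145145
win [128.35032761 -68.76291455]
wheeltop [261.83582093 236.66260465]
tcp [259.99153637 219.85590497]
```

View pics/v2.png

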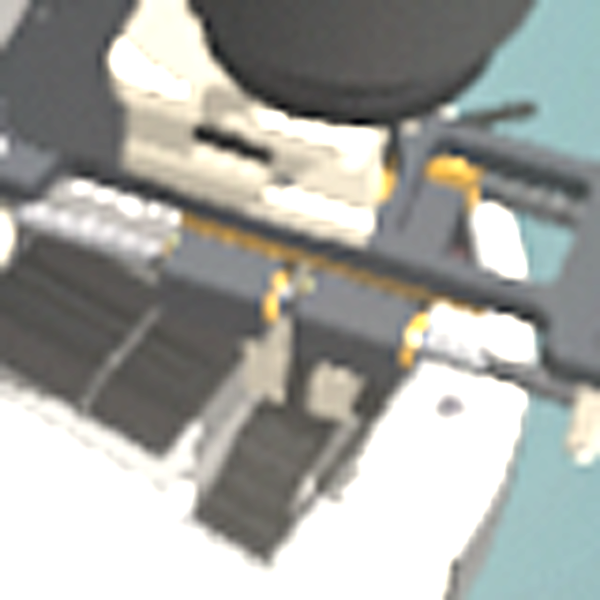

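View pics/wd.png

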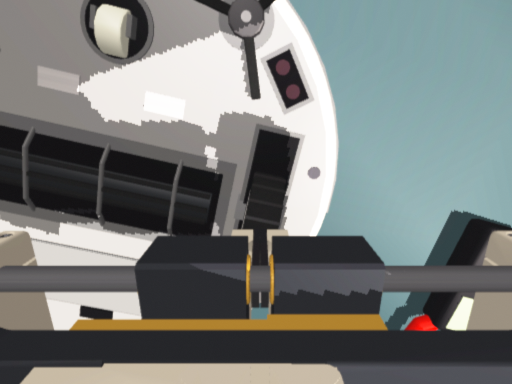

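{"op": "jog_arm", "data": {"commands": [[0,0,-2,0],[0,0,-2,0],[0,0,-2,0],[0,0,-2,0],[0,0,-2,0],[0,0,-2,0],[0,0,0,0],[0,0,0,0],[0,0,0,0],[0,0,0,0]]}}

```text
clock: 7.82
tool_pos: [0.568, 0.1279, 0.0795]
orientation: [180.0, 0.0, -164.7]
force: [-0.0, -0.8, 3.4]
opening: 0.0008
```

```bash
python3 v.py 3
```

```text
7.9667 [0.56806103 0.12793172 0.07952003] [-1.79999562e+02  1.75219540e-02 -1.64711617e+02] F [ 0.77426014 -1.12866517  4.24896989] M [-0.17739386 -0.24029719  0.00338841] tau [ 4.05743821e-01 -4.71355069e+01  2.32019770e+01  5.00718981e+00
 -1.42069669e-01 -1.36989984e-04]
```

View pics/v3.png

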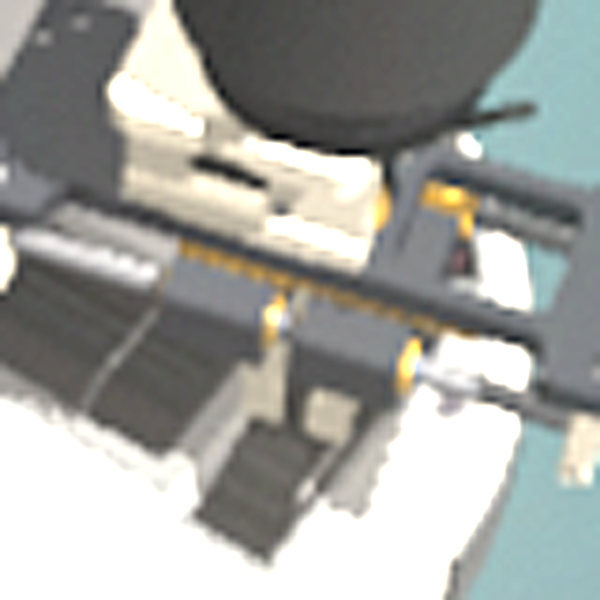

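Contact: about 4 N, with the real tips about 36 mm behind the reported TCP. I'll push the wheel to its stop, which should come at TCP z of about 0.060.

{"op": "jog_arm", "data": {"commands": [[0,0,-3,0],[0,0,-3,0],[0,0,-3,0],[0,0,-3,0],[0,0,-2,0],[0,0,-2,0],[0,0,-1,0],[0,0,0,0],[0,0,0,0],[0,0,0,0]]}}

```text
clock: 8.8
tool_pos: [0.5682, 0.1279, 0.0626]
orientation: [-180.0, 0.0, -164.7]
force: [-0.2, -0.9, 7.1]
opening: -0.0
```

```bash
python3 v.py 4
```

```text
8.95 [0.56812664 0.12792348 0.06260537] [-1.79997759e+02  2.48803206e-02 -1.64707512e+02] F [ 0.2954007  -0.64322541  5.92063204] M [-0.28214115  0.08613714  0.01361943] tau [ 4.23062844e-01 -4.65989470e+01  2.20272088e+01  4.61578310e+00
  6.27208874e-02 -7.80167125e-05]
```

View pics/v4.png

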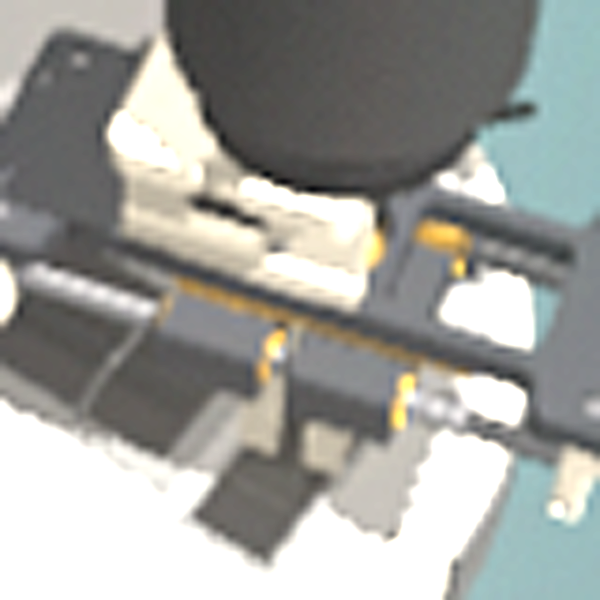

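{"op": "jog_arm", "data": {"commands": [[0,0,-1,0],[0,0,-1,0],[0,0,-1,0],[0,0,0,0],[0,0,0,0],[0,0,0,0],[0,0,0,0],[0,0,0,0],[0,0,0,0],[0,0,0,0]]}}

```text
clock: 9.78
tool_pos: [0.5685, 0.128, 0.0599]
orientation: [-180.0, 0.1, -164.7]
force: [-0.1, -2.2, 8.7]
opening: 0.0006
```

```bash
python3 v.py 5
```

```text
9.9333 [0.56850932 0.12799508 0.05991068] [-1.79993878e+02  6.66806459e-02 -1.64695354e+02] F [ 0.4947334  -1.3137675   6.96101069] M [-0.37455509 -0.14409478 -0.01923215] tau [ 6.67930227e-01 -4.61780047e+01  2.14368904e+01  4.27336022e+00
 -2.99755302e-03 -1.16939533e-03]
```

{"op": "jog_arm", "data": {"commands": [[0,0,-1,0],[0,0,-1,0],[0,0,0,0],[0,0,0,0],[0,0,0,0],[0,0,0,0],[0,0,0,0],[0,0,0,0],[0,0,0,0],[0,0,0,0]]}}

```text
clock: 10.77
tool_pos: [0.5699, 0.1281, 0.0595]
orientation: [-180.0, 0.2, -164.7]
force: [0.3, -2.1, 16.7]
opening: 0.0004
```

```bash
python3 v.py 6; python3 w.py e
```

```text
10.9167 [0.56994679 0.12817365 0.05953769] [-179.9711088     0.23092742 -164.65206062] F [ 0.10619113 -2.5523618  16.2177109 ] M [-0.94192452 -0.02475471  0.02416314] tau [ 1.41360875e+00 -4.14782810e+01  1.89456189e+01  2.79051706e+00
  3.92126609e-01 -5.64562870e-03]
10.9167 [0.56994679 0.12817365 0.05953769] [ 0.69714892 -2.62515764 16.42042592] 9.37502767444709e-05
win [  97.18557917 -115.87348754]
wheeltop [262.72185712 260.06287088]
tcp [259.99326778 219.85263838]
```

View pics/v6.png

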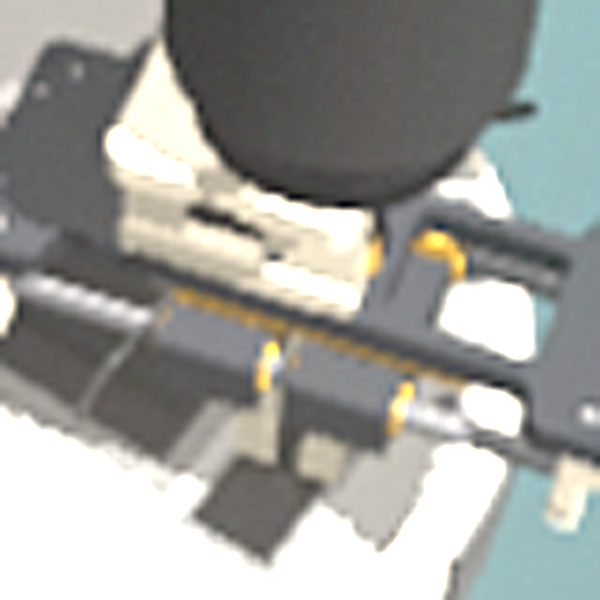

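The force jumped to 16 N after 24 mm of travel, so the wheel is at its stop. Now I'll let it spring back.

{"op": "jog_arm", "data": {"commands": [[0,0,5,0],[0,0,5,0],[0,0,5,0],[0,0,5,0],[0,0,5,0],[0,0,5,0],[0,0,10,0],[0,0,10,0],[0,0,10,0],[0,0,10,0]]}}

```text
clock: 11.8
tool_pos: [0.568, 0.1279, 0.1285]
orientation: [180.0, 0.0, -164.7]
force: [-0.2, 0.2, -0.2]
opening: -0.0001
```

```bash
python3 v.py 7; python3 w.py f
```

```text
11.95 [0.56850478 0.12825926 0.12851658] [ 1.79962364e+02  1.19749431e-01 -1.64716793e+02] F [0.48782293 0.13289563 0.99622877] M [ 0.00013775  0.01028538 -0.0145941 ] tau [ 3.55635922e-03 -4.83108437e+01  2.73770839e+01  6.53565735e+00
 -2.48535024e-01  6.24648237e-04]
11.95 [0.56850478 0.12825926 0.12851658] [-0.2153676  -0.21142212 -0.54714094] 0.0003940989345906432
win [151.39421273 -38.81740519]
wheeltop [261.26794694 214.61528632]
tcp [259.99145335 219.85376609]
```

View pics/wf.png

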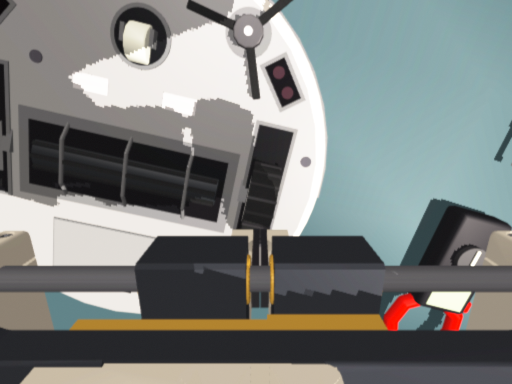

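View pics/v7.png

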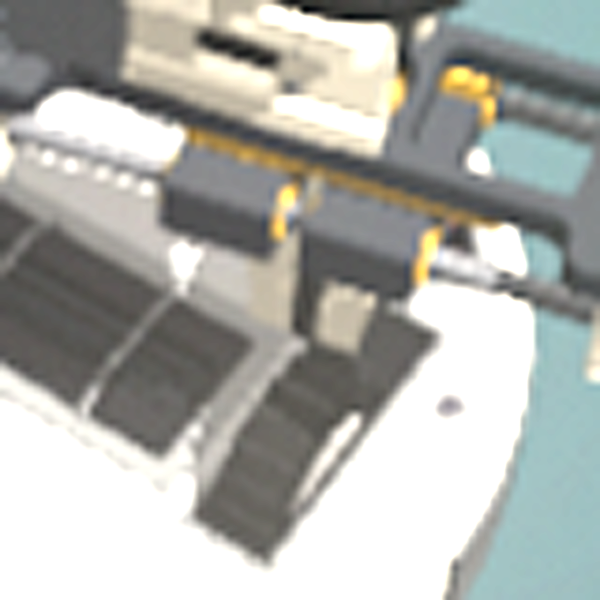

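The wheel has sprung back out. I'll move over the front window at this height.

{"op": "jog_arm", "data": {"commands": [[-8,-6,0,0],[-17,-14,0,0],[-20,-16,0,0],[-20,-16,0,0],[-20,-16,0,0],[-20,-16,0,0],[-20,-16,0,0],[-14,-11,0,0],[-9,-7,0,0],[0,0,0,0]]}}

```text
clock: 12.83
tool_pos: [0.4178, 0.0086, 0.1271]
orientation: [180.0, -0.0, -164.8]
force: [0.1, -0.6, -0.3]
opening: 0.0003
```

```bash
python3 w.py g; python3 - <<'E'
from h import *
import pickle
s=pickle.load(open("wg.pkl","rb"));print(snapshot("top")["cx"])
for n in("top","scene"):
    t=snapshot(n);cv2.imwrite(f"pics/{n}3.png",t["image"][:,:,::-1]);o=get_obs();print(proj(t,o["tool_pos"]),proj(t,[.42,.0105,.089]),proj(t,[.42,.0105,.1285+.037]))
print(o["tool_pos"],o["force"])
E
```

```text
12.8333 [0.41776229 0.00857179 0.12711076] [ 0.14027283 -0.59225299 -0.25583025] 0.0002981548710018157
win [261.99502464 206.06266469]
wheeltop [342.32549253 391.85412579]
tcp [259.99094829 219.85631161]
259.41350825729035
[262.01314048 231.60529816] [261.90625129 231.92554878] [261.91591836 231.76145007]
[289.37458593 153.68812406] [288.80877424 163.63052586] [290.40554274 142.87561011]
[0.42070881 0.01035166 0.1273858 ] [-0.10148108  0.4528845  -0.21854822]
```

View pics/wg.png

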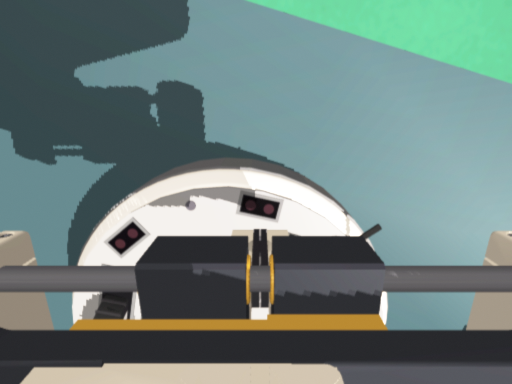

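View pics/scene3.png

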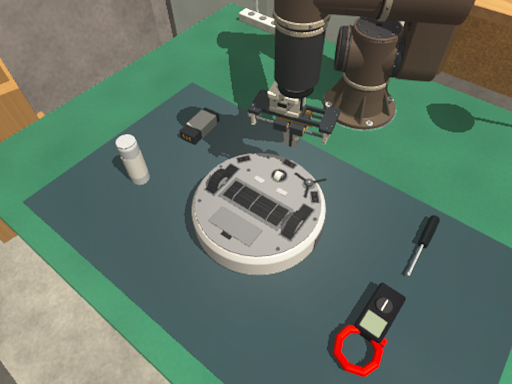

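The window shows at (260,207), against (262,206) predicted, so it's aligned to within 2 mm. I'll lower to TCP z of about 0.093, which puts the real tips about 40 mm up, and hold there.

{"op": "jog_arm", "data": {"commands": [[0,0,-5,0],[0,0,-5,0],[0,0,-5,0],[0,0,-5,0],[0,0,-5,0],[0,0,-5,0],[0,0,-3,0],[0,0,-1,0],[0,0,0,0],[0,0,0,0]]}}

```text
clock: 13.87
tool_pos: [0.4201, 0.0099, 0.0935]
orientation: [-180.0, 0.0, -164.7]
force: [-0.4, 0.2, -0.1]
opening: 0.0003
```

{"op": "jog_arm", "data": {"commands": [[0,0,0,0],[0,0,0,0],[0,0,0,0],[0,0,0,0],[0,0,0,0],[0,0,0,0],[0,0,0,0],[0,0,0,0],[0,0,0,0],[0,0,0,0]]}}

```text
clock: 14.7
tool_pos: [0.4199, 0.0099, 0.0934]
orientation: [-180.0, -0.0, -164.7]
force: [0.0, -0.2, 0.1]
opening: 0.0003
```

```bash
python3 w.py h; python3 - <<'E'
from h import *
s=snapshot("scene")
cv2.imwrite("pics/sc7.png",cv2.resize(s["image"][90:210,210:350],None,fx=5,fy=5,interpolation=cv2.INTER_CUBIC)[:,:,::-1])
E
```

```text
14.7 [0.41993725 0.0098981  0.09336353] [ 0.04982022 -0.18340633  0.12833014] 0.0003417572346055169
win [261.39107976 218.0675964 ]
wheeltop [352.77792455 428.75935527]
tcp [259.9915377 219.8560895]
```

View pics/sc7.png

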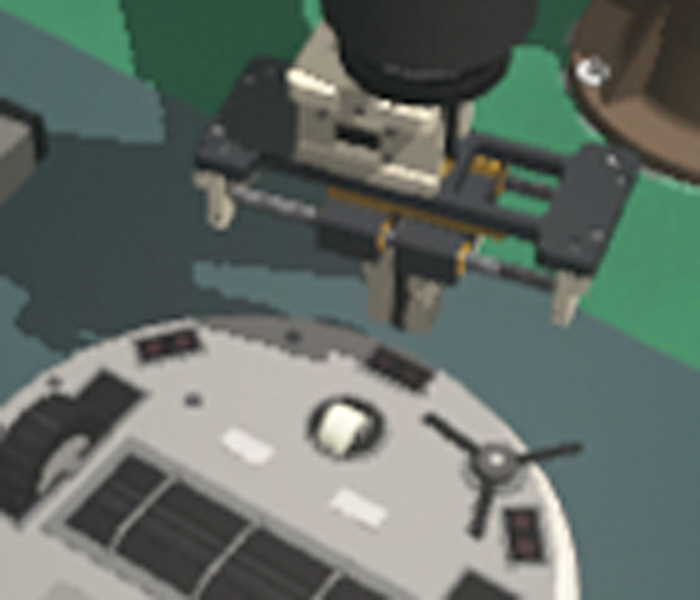

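The tips hover about 40 mm above the window, clear of the machine. I'll keep holding.

{"op": "jog_arm", "data": {"commands": [[0,0,0,0],[0,0,0,0],[0,0,0,0],[0,0,0,0],[0,0,0,0],[0,0,0,0],[0,0,0,0],[0,0,0,0],[0,0,0,0],[0,0,0,0]]}}

```text
clock: 15.63
tool_pos: [0.4199, 0.0099, 0.0934]
orientation: [180.0, 0.0, -164.7]
force: [-0.1, 0.7, -0.3]
opening: 0.0002
```

{"op": "jog_arm", "data": {"commands": [[0,0,0,0],[0,0,0,0],[0,0,0,0],[0,0,0,0],[0,0,0,0],[0,0,0,0],[0,0,0,0],[0,0,0,0],[0,0,0,0],[0,0,0,0]]}}

```text
clock: 16.47
tool_pos: [0.4199, 0.0099, 0.0934]
orientation: [-180.0, 0.0, -164.7]
force: [0.1, -0.1, 0.5]
opening: 0.0006
```

{"op": "jog_arm", "data": {"commands": [[0,0,-2,0],[0,0,-3,0],[0,0,-3,0],[0,0,-3,0],[0,0,-3,0],[0,0,-2,0],[0,0,-1,0],[0,0,0,0],[0,0,0,0],[0,0,0,0]]}}

```text
clock: 17.3
tool_pos: [0.4201, 0.0099, 0.0765]
orientation: [-180.0, 0.0, -164.7]
force: [-0.3, -0.3, -0.9]
opening: 0.0004
```

{"op": "jog_arm", "data": {"commands": [[0,0,0,0],[0,0,0,0],[0,0,0,0],[0,0,0,0],[0,0,0,0],[0,0,0,0],[0,0,0,0],[0,0,0,0],[0,0,0,0],[0,0,0,0]]}}

```text
clock: 18.13
tool_pos: [0.4199, 0.0099, 0.0764]
orientation: [180.0, 0.0, -164.7]
force: [0.9, -1.3, 0.5]
opening: 0.0004
```

{"op": "jog_arm", "data": {"commands": [[0,0,0,0],[0,0,0,0],[0,0,0,0],[0,0,0,0],[0,0,0,0],[0,0,0,0],[0,0,0,0],[0,0,0,0],[0,0,0,0],[0,0,0,0]]}}

```text
clock: 18.97
tool_pos: [0.4199, 0.0099, 0.0763]
orientation: [-180.0, -0.0, -164.7]
force: [-0.4, 0.5, 0.3]
opening: 0.0002
```

{"op": "jog_arm", "data": {"commands": [[0,0,0,0],[0,0,0,0],[0,0,0,0],[0,0,0,0],[0,0,0,0],[0,0,0,0],[0,0,0,0],[0,0,0,0],[0,0,0,0],[0,0,0,0]]}}

```text
clock: 19.8
tool_pos: [0.4199, 0.0099, 0.0764]
orientation: [-180.0, 0.0, -164.7]
force: [1.1, 0.6, -0.4]
opening: 0.0002
```

{"op": "jog_arm", "data": {"commands": [[0,0,10,0],[0,0,20,0],[0,0,20,0],[0,0,20,0],[0,0,20,0],[0,0,20,0],[0,0,20,0],[0,0,20,0],[0,0,20,0],[0,0,10,0]]}}

```text
clock: 20.63
tool_pos: [0.4208, 0.01, 0.2588]
orientation: [-180.0, 0.2, -164.7]
force: [-0.3, -0.2, 1.6]
opening: 0.0004
```

{"op": "jog_arm", "data": {"commands": [[0,-10,0,0],[0,-25,0,0],[0,-25,0,0],[0,-25,0,0],[0,-25,0,0],[0,-25,0,0],[0,-25,0,0],[0,-25,0,0],[0,-10,0,0],[0,0,0,0]]}}

```text
clock: 21.47
tool_pos: [0.419, -0.1869, 0.2549]
orientation: [180.0, -0.1, -164.9]
force: [0.4, 0.1, 0.1]
opening: 0.0003
```

{"op": "jog_arm", "data": {"commands": [[0,0,0,0],[0,0,0,0],[0,0,0,0],[0,0,0,0],[0,0,0,0],[0,0,0,0],[0,0,0,0],[0,0,0,0],[0,0,0,0],[0,0,0,0]]}}

```text
clock: 22.3
tool_pos: [0.4199, -0.1851, 0.2564]
orientation: [180.0, 0.0, -164.7]
force: [0.2, -0.5, 0.6]
opening: -0.0
```

```bash
python3 - <<'E'
from h import *
import pickle
a=pickle.load(open("scene0.pkl","rb"))["image"];s=snapshot("scene");b=s["image"];t=snapshot("top")["image"]
o=get_obs();print(o["clock"],o["tool_pos"],o["force"])
cv2.imwrite("pics/fs.png",b[:,:,::-1]);cv2.imwrite("pics/ft.png",t[:,:,::-1])
tmp=[(140,280,180,340),(100,150,170,225),(130,190,112,155),(210,280,400,445),(280,380,328,410)]
t0=pickle.load(open("top0.pkl","rb"))["image"]
for y0,y1,x0,x1 in tmp:
    g=lambda i:cv2.cvtColor(i[y0:y1,x0:x1],cv2.COLOR_RGB2GRAY).astype(np.float32)
    print(cv2.phaseCorrelate(g(a),g(b),cv2.createHanningWindow((x1-x0,y1-y0),cv2.CV_32F)))
E
```

```text
22.4 [ 0.41994377 -0.18511309  0.25635379] [ 0.53941628  0.85218979 -0.97863597]
((0.015453366629273546, 0.019315433693876116), 0.9869247236599524)
((-0.02734370803330677, 0.33350028885298855), 0.7319791507720947)
((0.5047967408155358, 0.004622870436911342), 0.978411498952795)
((0.4887159325884838, 0.012305026742829739), 0.9926498489615357)
((-0.0010486678010579453, -0.011414195272038796), 0.9832733311123318)
```

View pics/fs.png

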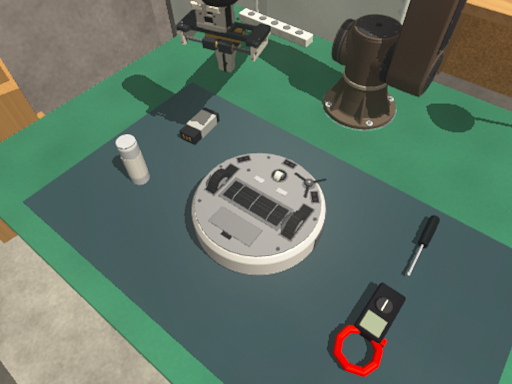

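View pics/ft.png

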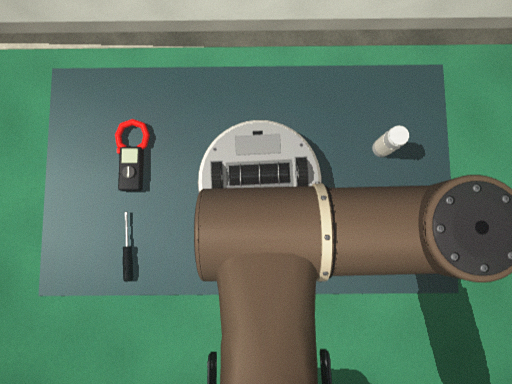

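The scene view matches the start picture, with both wheels out, nothing moved and the hand clear. I'll hand the job in.

```bash
python3 -c "
from plant import close_job
print(close_job())"
```

```text
the job is handed in; nothing more can be done
None
```

I pushed the brush-side wheel in to its stop and let it spring back. Then I pointed at the front cliff window, moved the hand away and handed the job in at about 22 s.

- **Wheel:** contact began at about 4 N. After about 24 mm of travel the force jumped to about 16 N, which I took as the stop. After release the force fell to about zero and the pictures show the wheel out again.
- **Pointing:** I held within about 2 mm sideways of the window centre, for about 2.6 s at the first height and about 2.5 s at the second. The tips were about 40 mm above the window, then about 23 mm. The force readings showed only noise of about 1 N, so they cannot prove the 0.2 N limit, but the picture taken at the first height shows the tips clear of the machine.
- **A disagreement:** the real fingertips end about 36 mm behind the reported TCP, seen in the pictures and confirmed by where they touched the tyre. I chose the first pointing height so that it meets the limits under either reading of the grasp point. The second height gives the finger's breadth with the real tips.
- **Last check:** in the scene view the vacuum and all bystanders are within about half a pixel (about 1 mm) of the start picture, with the can upright and both wheels out. The hand is over 0.2 m from the window. The arm hid the vacuum's front half in the final top view, so that part rests on the scene view alone.

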